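# Draw out the gauge drawer with a pull hook

## Task

The gauge drawer has been pushed back under the little stone-topped inspection stand, with its pull eye out of sight beneath the ledge. Pick up the pull hook, feel gently under the ledge for the eye, catch it and draw the drawer fully out to its stop, then unhook and set the hook down on the bench the way up you found it, well clear of the drawer. Move the drawer with the hook only, use light force, and do not disturb the things standing on and around the stand.

Things in the scene. Friction and masses are not known exactly. Their poses are not given: they have to be found in the camera images.
- stand: Fixed inspection stand: grey stone plate on a grey frame, 180 (own x) x 176 (y) x 80 mm high. Origin: on the bench, 95 mm behind its front edge and 85 mm before its back; its open front faces its own -x, toward the robot. The well for the drawer is 158 mm wide inside the side walls (y = -79 to 79 mm). More than 20 N anywhere on stand, drawer or eye is too rough
- ledge_edge (a point): Middle of the lower front edge of the ledge's lip: 90 mm in front (own -x) of the stand's origin, 52 mm above the bench, which is the free gap height under the lip; the lip is 6 mm deep. The stone plate overhangs it 5 mm more toward the robot. Axes as the stand's
- eye_line (a point): Middle of the line on which the hidden eye's centre lies, 30 mm in front of the drawer's front face, 12 mm above the bench; moves with the drawer, axes as the stand's. The eye's sideways place is NOT measured: it is clamped in a cross slot anywhere from y = -38 to 38 mm of here and does not slide under light force. Sweep the low hook tip sideways to feel its side, 2 to 3 N
- drawer (a joint): How far the drawer is drawn out of the stand, m: 0 pushed home, 0.110 at its hard stop, sliding along the stand's own -x; starts between 0 and 0.008. It slides stiffly, resisting with about 3 to 5 N, and stays where it is left
- drawer_front (a point): Centre of the drawer's flat aluminium front face (140 mm wide, 5 to 47 mm above the bench; this point 26 mm). On it the pull eye: a level round steel ring, 26 mm outside, 16 mm inside diameter, 9.5 to 14.5 mm above the bench, centre 30 mm in front of the face, on a 6 mm neck. With the drawer at 0 this point is straight above the stand's origin
- hook_grip (a point): Centre of the handle of the loose pull hook (about 0.14 kg). x along the hook toward its tip, z up as it lies. Handle: grey block 70 mm long, 16 wide, 26 high, 8 to 34 mm above the bench as it lies (this point 21 mm), between two end flanges, 34 mm wide and 40 high, on which it stands; their inner faces are 34 mm each way from this point
- hook_tip (a point): Lowest point of the hook's down-turned tip, at bench level as it lies, 135 mm along x and 21 mm below the handle's centre. A straight steel rod, 6 mm thick, its axis 21 mm above this point's level, runs from the handle and turns straight down here; the tip is 6 mm thick and 18 mm of it hang below the rod
- loupe: Bystander: black eye loupe, 38 mm across and 43 mm high, standing on the stand's plate; origin at its underside
- v_block: Bystander: steel V-block 45x50x40 mm on the bench to the left of the stand; origin at its underside
- oil_bottle: Bystander: small brown dropper bottle, 33 mm across and 102 mm high, on the bench to the right of the stand; origin at its underside

How it is judged:
On the way, in this order (a step that is already met when the one before it is completed fails the run):
1. the hook has been picked up (height (world z) of hook_grip above 0.024 m), for 0.1 s.
2. the drawer has been drawn out to its stop (within 4 mm) (value of joint drawer above 0.106 m), for 0.2 s.
At the end, for the whole second after the job is handed in: Drawer within 4 mm of its out stop; hook let go, on the bench the same way up as at first (handle centre under 27 mm high, tilt under 0.12 rad), its tip over 80 mm and handle centre over 100 mm from the middle of the drawer's front, seen from above; the loupe at rest (value of joint drawer above 0.106 m and height (world z) of hook_grip below 0.027 m and angle between hook_grip's own z axis and vertical below 0.12 rad and horizontal distance between hook_tip and drawer_front above 0.08 m and horizontal distance between hook_grip and drawer_front above 0.1 m and linear speed of loupe below 0.02 m/s); the robot touches nothing.
It fails at once if more than 20 N on the stand, its drawer or the eye (contact force between stand and anything else above 20 N).
It fails at once if the gripper or arm itself touches the stand, drawer or eye (contact force between stand and the fingers above 0.5 N or contact force between stand and the arm above 0.5 N).
It fails at once if a bystander (loupe, V-block, oil bottle) shifted by more than 20 mm (distance of any of loupe, v_block, oil_bottle from where it was at the start of the episode above 0.02 m).
It also fails if it takes over 67 s, if anything falls off the work surface, if the arm or the gripper's body presses on something with over 40 N, if the wrist force passes 120 N, or if a joint passes its speed limit or range.

## Robot

A 6-joint arm with a two-finger parallel gripper is mounted at the origin on a cart in front of the work surface, level with it; the furniture and walls round the work are solid. World frame = base frame: x ahead of the robot, y to its left, z up, the work surface at z = 0. Lengths are in m, angles in rad, forces in N, time in s.
With the tool pointing down it reaches from about 0.275 to 0.725 m from the base axis. Payload 15.9 kg.
Tool frame: the origin (TCP) lies at the very end of the fingers, on their centre line; the grasp point (between the pads) lies 19 mm behind it; x points along the fingers, y is the direction in which the jaws open and shut, and the axes are right-handed (so a half turn about x gives the same grasp; the last joint's range is limited). The gripper opens to 85 mm and grips with 20 to 120 N. Pads are 22 mm wide; open, the fingers measure 114 mm over their backs; the gripper's body (76 mm by 85 mm) begins 54 mm behind the grasp point. The pads swing forward as they close: fully open they stand 13 mm farther back than shut.
Start: joints at [-1.216, 0.213, -0.034, 1.323, 0, 1.571], TCP at [0.174, -0.469, 0.231] pointing down, gripper open.
Joint ranges: [-2.98, 2.98], [-0.74, 1.72], [-1.14, 1.35], [-2.1, 2.04], [-1.57, 1.44], [-3.14, 3.14]. Speed limits (rad/s): [1.89, 1.89, 2.39, 2.57, 3.14, 3.14].

## Interface

Orientations are given as a unit quaternion [x, y, z, w].
In Python, from plant import status, optics, bot gives the robot as it stands.
- The arm moves only by the tool play_rows, never from a script. Its argument "rows" is a list of rows, each an object with "hand": the opening, from 0 (shut) to 1 (fully open); "travel": the shift along the tool's x, y, z in mm, a list of three; "spin": the turn about the tool's x in rad. A call has 1 to 12 rows; each row shifts and turns the pose as measured when the row begins, along the tool's axes as they then stand; what a row does not reach is not made up. A row lasts 1/12 s, in which the tool goes at most 41.7 mm and 7.16 degrees, less where a joint would pass 70% of its speed; a pose out of reach is approached as far as the arm can. A call with a gripper value outside its range is refused whole. The fingers move at their own pace and stop on an object; "force" is the grip in N (left out, the last holds). Time passes only in rows, so rows that do not move let the fingers close. It gives the time, the measured TCP pose, the force and the opening at its end, in the units of the state.
- status.sense(): the state, without advancing time (a new reading comes with each control period).
- optics.snapshot(name): name is "scene" or "top"; returns (picture, depth): 480x640x3 uint8, red, green, blue; 480x640 float32, m along the optical axis (not along the pixel's ray), 0 where there is no reading.
- optics.calibration(name): a dict with "K" (3x3 intrinsics, pixels), "R" (3x3) and "t" (3): a world point X has camera coordinates R X + t. Camera axes: x right, y down, z forward; pixel columns grow to the right and rows downward; lengths in m; the calibration is good to about 2 mm. A picture is of the moment at which its call begins. calibration takes no time and is no camera call.
- bot.sign_off(): hands the job in, once; it reports no verdict.
The state is a dict: "time_s": time; "joints": joint angles; "qd": joint speeds; "effort": joint torques, N m; "eef_pos": TCP position; "eef_rot": TCP orientation; "wrist_force": force on the tool from outside, world axes, zero at the start; "torque": the same for the moment, N m; "opening": opening from 0.0 (shut) to 1.0 (fully open).
Only numpy, scipy, OpenCV 4.12 (cv2) and the standard library are available. Lean on these libraries where they do the work, as an engineer would, in place of code of your own. Each camera call takes 0.05 s, during which the arm holds its last target. There are 200 camera calls.

## Working session

There is one attempt and no reset: what is moved stays moved. The work goes in short steps, Python scripts to look and compute and a tool call to move; the robot and the scene stay as the last step left them, time stands still between calls to the robot, and variables do not carry over. Pictures are saved under pics/ and viewed, about 8 in all and at most 12, crops included, and the job is handed in when it is done.

Besides the shell and the picture viewer there is one more tool, called after "Call:" as name([rows], argument=value, ...), one row to a line, values as JSON. play_rows: Moves the arm, as the interface text tells. Its arguments: {"type":"object","properties":{"rows":{"type":"array","items":{"type":"object","properties":{"hand":{"type":"number"},"travel":{"type":"array","items":{"type":"number"}},"spin":{"type":"number"}}}},"force":{"type":"number"}},"required":["rows"]}

```bash
mkdir -p pics; ls
python3 - <<'E'
from plant import status, optics, bot
import cv2,numpy as np
s=status.sense(); print(s)
for n in("scene","top"):
    p,d=optics.snapshot(n); cv2.imwrite(f"pics/{n}0.png",p[:,:,::-1]); np.save(f"{n}0.npy",d); c=optics.calibration(n); print(n,c['K'],c['R'],c['t'],-c['R'].T@c['t'])
E
```

```text
pics
{'time_s': 0.0, 'joints': array([-1.21598758e+00,  2.13340336e-01, -3.50736217e-02,  1.32351888e+00,
        1.44612467e-05,  1.57078578e+00]), 'qd': array([ 2.13882261e-05,  1.78613415e-04,  3.06799174e-04, -1.19532497e-03,
       -8.05291532e-05,  6.37099536e-04]), 'effort': array([ 4.43708355e-03, -6.86176872e+01,  4.87106502e+01,  1.75781117e-02,
        1.54475297e-04, -4.92428319e-05]), 'eef_pos': array([ 0.17358576, -0.46852012,  0.23081831]), 'eef_rot': array([-0.69594215, -0.12518693,  0.6960739 , -0.1243941 ]), 'wrist_force': array([ 0.14467073,  0.54809913, -0.45262853]), 'torque': array([-0.01511211,  0.05351584, -0.03283251]), 'opening': 1.0011312191585005}
scene [[538.20545161   0.         320.2021175 ]
 [  0.         538.20545161 241.80921589]
 [  0.           0.           1.        ]] [[-0.55951655 -0.82879038  0.00690916]
 [-0.50832445  0.33656186 -0.79267419]
 [ 0.65463538 -0.44702643 -0.60960635]] [0.5420796  0.19837175 0.74517388] [-0.08367747  0.7156184   0.60776158]
top [[595.57121756   0.         323.72005541]
 [  0.         595.57121756 236.9638834 ]
 [  0.           0.           1.        ]] [[-0.0220303  -0.99973381 -0.0068535 ]
 [-0.98986542  0.02277376 -0.14017063]
 [ 0.1402894   0.00369604 -0.99010364]] [0.31323528 0.49600815 1.01933281] [0.3548804  0.29808843 1.08091767]
```

View pics/scene0.png

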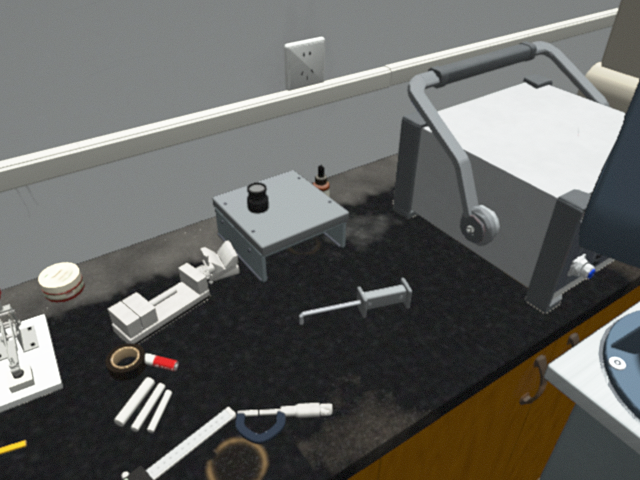

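View pics/top0.png

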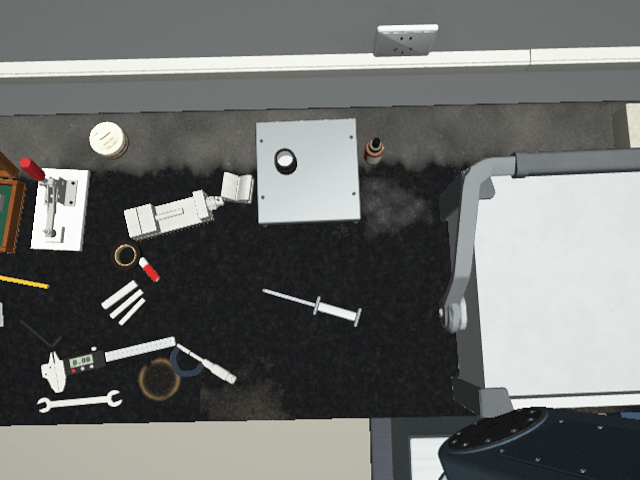

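The scene view shows the stand (215–348, 172–280) with the loupe on top and the hook at (300–410, 280–320). In the top view, the plate is at (256–360, 119–223) and the hook runs from its tip (265, 291) to its rear flange (358, 317). The V-block (237, 187) and bottle (374, 150) stand beside the stand.

```bash
cat > h.py <<'E'
import cv2,numpy as np
from plant import status, optics
def cloud(n,d):
    c=optics.calibration(n);K,R,t=c['K'],np.array(c['R']),np.array(c['t'])
    v,u=np.mgrid[:480,:640]
    P=np.stack([(u-K[0][2])/K[0][0]*d,(v-K[1][2])/K[1][1]*d,d],-1)
    return (P-t)@R
def ray(n,u,v,z):
    c=optics.calibration(n);R,t=np.array(c['R']),np.array(c['t'])
    o=-R.T@t; r=R.T@np.linalg.inv(c['K'])@[u,v,1]
    return o+r*(z-o[2])/r[2]
E
python3 - <<'E'
from h import *
d=np.load('top0.npy'); W=cloud('top',d)
p=W[110:230,245:370].reshape(-1,3); m=abs(p[:,2]-.08)<.012; q=p[m]
print('plate z',np.median(q[:,2]),'bench z',np.median(W[240:280,280:400,2]))
r=cv2.minAreaRect((q[:,:2]*1000).astype(np.float32)); print(r,cv2.boxPoints(r))
img=cv2.imread('pics/top0.png')
g=img[280:335,255:370].min(2)
m=(g>75).astype(np.uint8)
n,l,s,c=cv2.connectedComponentsWithStats(m)
print(s)
k=1+np.argmax(s[1:,4]); ys,xs=np.where(m>0)
Q=W[280:335,255:370]
hz=Q[...,2]*m
# handle+flange points
for zlo,zhi in((.005,.03),(.03,.037),(.037,.05)):
    a=Q[(m>0)&(Q[...,2]>zlo)&(Q[...,2]<zhi)]
    print(zlo,len(a),a.mean(0),a.min(0),a.max(0)) if len(a) else 0
big=cv2.resize(img[270:340,250:375],None,fx=6,fy=6,interpolation=cv2.INTER_CUBIC); cv2.imwrite('pics/hook.png',big)
E
```

```text
plate z 0.0809016978301178 bench z 0.0010511125473185105
((615.541015625, 317.5026550292969), (181.16372680664062, 198.67279052734375), 1.1413238048553467) [[522.9985  415.01508]
 [526.95575 216.38171]
 [708.08356 219.99023]
 [704.1263  418.6236 ]]
[[   0    0  115   55 5583]
 [   7    9  100   38  742]]
0.005 199 [0.39702426 0.36031581 0.02387319] [0.35616507 0.25580975 0.00516578] [0.41458902 0.41443718 0.02999652]
0.03 315 [0.37269407 0.28331104 0.03443725] [0.34741143 0.24729515 0.03027821] [0.40418757 0.37935818 0.03699508]
0.037 147 [0.37285522 0.28151185 0.03975155] [0.34751431 0.24186056 0.03703597] [0.39874014 0.32344849 0.04596286]
```

View pics/hook.png

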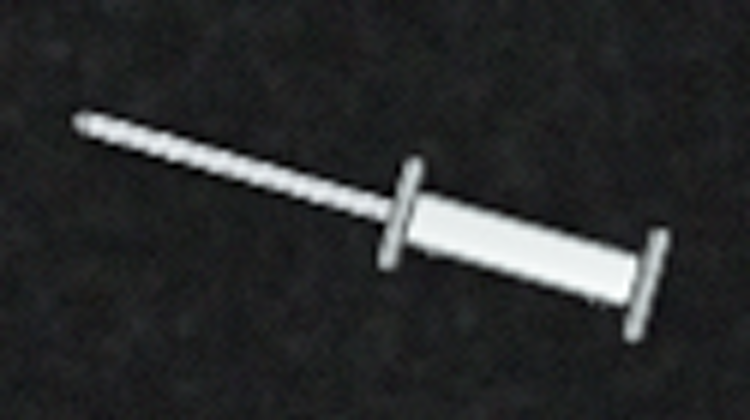

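Run:
```python
from h import *
img=cv2.imread('pics/top0.png')
m=(img[100:232,250:366].min(2)>140).astype(np.uint8)
c=max(cv2.findContours(m,0,2)[0],key=cv2.contourArea)
P=np.array([ray('top',x+250,y+100,.08)[:2]*1000 for [[x,y]] in cv2.convexHull(c)],np.float32)
r=cv2.minAreaRect(P);print(r,cv2.boxPoints(r))
a=ray('top',250+402/6,270+213/6,.037);b=ray('top',250+647/6,270+285/6,.037);t=ray('top',250+85/6,270+122/6,.021)
print(a,b,t,np.linalg.norm(a-b),(a+b)/2,'dist tip',np.linalg.norm(((a+b)/2-t)[:2]))
print(np.degrees(np.arctan2(*(a-b)[[1,0]])),np.degrees(np.arctan2(*(t-(a+b)/2)[[1,0]])))
W=cloud('top',np.load('top0.npy'))
for n,u,v in(('loupe',285,160),('vb',238,187),('bottle',374,148)): print(n,W[v-3:v+4,u-3:u+4].reshape(-1,3).mean(0))
# obstacle (big box)
q=W[:,430:640]; q=q[q[...,2]>.1]; print('box',q.min(0),q.max(0))
s=status.sense(); from scipy.spatial.transform import Rotation as Ro
print(Ro.from_quat(s['eef_rot']).as_matrix().round(3))
```

```text
((614.8822631835938, 327.9495849609375), (178.43971252441406, 173.88485717773438), 1.0734033584594727) [[524.0493  413.20538]
 [527.30676 239.35103]
 [705.7152  242.69379]
 [702.45776 416.54816]]
[0.3825077  0.31634599 0.037     ] [0.36023002 0.2458772  0.037     ] [0.41178068 0.4099046  0.021     ] 0.07390632671206047 [0.37136886 0.2811116  0.037     ] dist tip 0.13498426878031103
72.45641181268832 72.57952639499851
loupe [0.62136058 0.36306705 0.12074903]
vb [0.59954513 0.45545329 0.02519796]
bottle [0.65121242 0.21103347 0.07711146]
box [ 0.14147656 -0.24741279  0.10001038] [0.76351433 0.29808843 1.08091767]
[[-0.     0.347 -0.938]
 [ 0.001 -0.938 -0.347]
 [-1.    -0.001 -0.   ]]
```

Run:
```python
from h import *
W=cloud('top',np.load('top0.npy'))
for u,v in((560,270),(490,395),(480,180),(468,240),(455,316),(580,165),(540,158),(495,402),(470,400),(447,200),(520,440),(600,440),(400,470),(300,417)): print((u,v),W[v,u].round(3))
S=cloud('scene',np.load('scene0.npy'))
for u,v in((560,130),(490,60),(420,90),(465,180),(480,230),(560,50),(545,270),(405,170),(585,265),(585,75)): print('s',(u,v),S[v,u].round(3))
```

```text
(560, 270) [ 0.423 -0.049  0.194]
(490, 395) [0.245 0.069 0.205]
(480, 180) [0.547 0.079 0.259]
(468, 240) [0.468 0.09  0.215]
(455, 316) [0.359 0.096 0.124]
(580, 165) [ 0.561 -0.055  0.278]
(540, 158) [ 0.573 -0.002  0.274]
(495, 402) [0.236 0.062 0.205]
(470, 400) [0.232 0.085 0.149]
(447, 200) [0.554 0.092 0.09 ]
(520, 440) [0.21  0.072 0.341]
(600, 440) [0.228 0.021 0.444]
(400, 470) [-0.03   0.12  -0.529]
(300, 417) [0.19  0.351 0.001]
s (560, 130) [ 0.395 -0.115  0.193]
s (490, 60) [ 0.558 -0.097  0.272]
s (420, 90) [0.546 0.084 0.259]
s (465, 180) [0.4   0.106 0.163]
s (480, 230) [0.349 0.11  0.097]
s (560, 50) [ 0.551 -0.297  0.257]
s (545, 270) [0.238 0.083 0.079]
s (405, 170) [0.553 0.09  0.103]
s (585, 265) [0.207 0.031 0.086]
s (585, 75) [ 0.656 -0.605  0.111]
```

Call:
play_rows([
  {"hand": 1,"travel": [-35,0,0],"spin": -0.12},
  {"hand": 1,"travel": [-35,0,0],"spin": -0.12},
  {"hand": 1,"travel": [-35,0,0],"spin": -0.12},
  {"hand": 1,"travel": [-35,0,0],"spin": -0.12},
  {"hand": 1,"travel": [-10,0,0],"spin": -0.12},
  {"hand": 1,"travel": [0,0,0],"spin": -0.12},
], force=100)

```text
time_s: 0.6
eef_pos: [0.1724, -0.4652, 0.3832]
eef_rot: [0.604, 0.373, -0.602, 0.365]
wrist_force: [-1.1, -0.1, -1.1]
opening: 1.004
```

```bash
cat >> h.py <<'E'
def st():
    from scipy.spatial.transform import Rotation as Ro
    s=status.sense(); M=Ro.from_quat(s['eef_rot']).as_matrix(); th=np.arctan2(M[1,1],M[0,1])
    print('t',round(s['time_s'],2),'pos',(s['eef_pos']*1000).round(1),'yaw',np.degrees(th).round(2),'down',M[:,0].round(3),'F',s['wrist_force'].round(2),'T',s['torque'].round(3),'j',s['joints'].round(2),'op',round(s['opening'],3))
    return s,th
def plan(tgt,yaw=None):
    s,th=st(); d=np.array(tgt)-s['eef_pos']*1000
    dy=0 if yaw is None else (np.radians(yaw)-th)
    print('total world d',d.round(1),'tool travel',[round(-d[2],1),round(np.cos(th)*d[0]+np.sin(th)*d[1],1),round(np.sin(th)*d[0]-np.cos(th)*d[1],1)],'spin',round(-dy,3),'or',round(-dy-2*np.pi*np.sign(-dy),3))
E
python3 -c "
from h import *
plan([400,-180,380],162.5)"
```

```text
t 0.6 pos [ 172.4 -465.2  383.2] yaw -27.07 down [-0.004  0.011 -1.   ] F [-1.1 -0.1 -1.1] T [-0.047 -0.057  0.005] j [-1.22  0.26  0.41  1.73 -0.    0.83] op 1.004
total world d [227.6 285.2  -3.2] tool travel [np.float64(3.2), np.float64(72.9), np.float64(-357.6)] spin -3.309 or 2.975
```

Call:
play_rows([
  {"hand": 1,"travel": [0,7.3,-35.8]},
  {"hand": 1,"travel": [0,7.3,-35.8]},
  {"hand": 1,"travel": [0,7.3,-35.8]},
  {"hand": 1,"travel": [0,7.3,-35.8]},
  {"hand": 1,"travel": [0,7.3,-35.8]},
  {"hand": 1,"travel": [0,7.3,-35.8]},
  {"hand": 1,"travel": [0,7.3,-35.8]},
  {"hand": 1,"travel": [0,7.3,-35.8]},
  {"hand": 1,"travel": [0,7.3,-35.8]},
  {"hand": 1,"travel": [0,7.3,-35.8]},
])

```text
$.rows[0]: bad value
```

```bash
python3 -c "
from h import *
plan([372,281,380],162.5)"
```

```text
t 0.6 pos [ 172.4 -465.2  383.2] yaw -27.07 down [-0.004  0.011 -1.   ] F [-1.1 -0.1 -1.1] T [-0.047 -0.057  0.005] j [-1.22  0.26  0.41  1.73 -0.    0.83] op 1.004
total world d [199.6 746.2  -3.2] tool travel [np.float64(3.2), np.float64(-161.9), np.float64(-755.3)] spin -3.309 or 2.975
```

Spin is evidently required in every row.

Call:
play_rows([
  {"hand": 1,"travel": [0,7.3,-35.8],"spin": 0},
  {"hand": 1,"travel": [0,7.3,-35.8],"spin": 0},
  {"hand": 1,"travel": [0,7.3,-35.8],"spin": 0},
  {"hand": 1,"travel": [0,7.3,-35.8],"spin": 0},
  {"hand": 1,"travel": [0,7.3,-35.8],"spin": 0},
  {"hand": 1,"travel": [0,7.3,-35.8],"spin": 0},
  {"hand": 1,"travel": [0,7.3,-35.8],"spin": 0},
  {"hand": 1,"travel": [0,7.3,-35.8],"spin": 0},
  {"hand": 1,"travel": [0,7.3,-35.8],"spin": 0},
  {"hand": 1,"travel": [0,7.3,-35.8],"spin": 0},
])

```text
time_s: 1.43
eef_pos: [0.401, -0.1694, 0.3833]
eef_rot: [0.603, 0.375, -0.602, 0.365]
wrist_force: [0.3, -0.7, -0.7]
opening: 0.999
```

```bash
python3 -c "
from h import *
plan([372,281,380],162.5)"
```

```text
t 1.43 pos [ 401.  -169.4  383.3] yaw -26.87 down [-0.007  0.013 -1.   ] F [ 0.33 -0.73 -0.7 ] T [-0.041 -0.038 -0.003] j [-0.41  0.12  0.24  1.7   0.01  1.63] op 0.999
total world d [-29.  450.4  -3.3] tool travel [np.float64(3.3), np.float64(-229.4), np.float64(-388.7)] spin -3.305 or 2.978
```

Call:
play_rows([
  {"hand": 1,"travel": [0,-19,-32.4],"spin": 0},
  {"hand": 1,"travel": [0,-19,-32.4],"spin": 0},
  {"hand": 1,"travel": [0,-19,-32.4],"spin": 0},
  {"hand": 1,"travel": [0,-19,-32.4],"spin": 0},
  {"hand": 1,"travel": [0,-19,-32.4],"spin": 0},
  {"hand": 1,"travel": [0,-19,-32.4],"spin": 0},
  {"hand": 1,"travel": [0,-19,-32.4],"spin": 0},
  {"hand": 1,"travel": [0,-19,-32.4],"spin": 0},
  {"hand": 1,"travel": [0,-19,-32.4],"spin": 0},
  {"hand": 1,"travel": [0,-19,-32.4],"spin": 0},
  {"hand": 1,"travel": [0,-19,-32.4],"spin": 0},
  {"hand": 1,"travel": [0,-19,-32.4],"spin": 0},
])

```text
time_s: 2.43
eef_pos: [0.3691, 0.3018, 0.3862]
eef_rot: [-0.601, -0.377, 0.604, -0.364]
wrist_force: [2.2, -0.6, 0.3]
opening: 1.001
```

Call:
play_rows([
  {"hand": 1,"travel": [10,0,0],"spin": -0.12},
  {"hand": 1,"travel": [10,0,0],"spin": -0.12},
  {"hand": 1,"travel": [10,0,0],"spin": -0.12},
  {"hand": 1,"travel": [10,0,0],"spin": -0.12},
  {"hand": 1,"travel": [10,0,0],"spin": -0.12},
  {"hand": 1,"travel": [10,0,0],"spin": -0.12},
  {"hand": 1,"travel": [10,0,0],"spin": -0.12},
  {"hand": 1,"travel": [10,0,0],"spin": -0.12},
  {"hand": 1,"travel": [10,0,0],"spin": -0.12},
  {"hand": 1,"travel": [10,0,0],"spin": -0.12},
  {"hand": 1,"travel": [10,0,0],"spin": -0.12},
  {"hand": 1,"travel": [10,0,0],"spin": -0.12},
])

```text
time_s: 3.43
eef_pos: [0.3636, 0.3118, 0.2566]
eef_rot: [0.192, 0.689, -0.189, 0.673]
wrist_force: [-0.4, -0.9, -0.5]
opening: 0.998
```

Call:
play_rows([
  {"hand": 1,"travel": [10,0,0],"spin": -0.12},
  {"hand": 1,"travel": [10,0,0],"spin": -0.12},
  {"hand": 1,"travel": [10,0,0],"spin": -0.12},
  {"hand": 1,"travel": [10,0,0],"spin": -0.12},
  {"hand": 1,"travel": [10,0,0],"spin": -0.12},
  {"hand": 1,"travel": [0,0,0],"spin": -0.12},
  {"hand": 1,"travel": [0,0,0],"spin": -0.12},
  {"hand": 1,"travel": [0,0,0],"spin": -0.12},
  {"hand": 1,"travel": [0,0,0],"spin": -0.12},
  {"hand": 1,"travel": [0,0,0],"spin": -0.12},
  {"hand": 1,"travel": [0,0,0],"spin": -0.12},
  {"hand": 1,"travel": [0,0,0],"spin": -0.12},
])

```text
time_s: 4.43
eef_pos: [0.3592, 0.3095, 0.1978]
eef_rot: [-0.319, 0.637, 0.33, 0.619]
wrist_force: [-0.6, 0.7, -0.1]
opening: 0.998
```

```bash
python3 -c "
from h import *
plan([371.5,281,150],162.5)"
```

```text
t 4.43 pos [359.2 309.5 197.8] yaw 144.63 down [-0.029  0.002 -1.   ] F [-0.59  0.74 -0.13] T [-0.002 -0.047  0.043] j [ 0.7   0.19 -0.15  1.25  0.02 -0.26] op 0.998
total world d [ 12.3 -28.5 -47.8] tool travel [np.float64(47.8), np.float64(-26.6), np.float64(-16.1)] spin -0.312 or 5.971
```

Call:
play_rows([
  {"hand": 1,"travel": [16,-9,-5],"spin": -0.1},
  {"hand": 1,"travel": [16,-9,-5],"spin": -0.1},
  {"hand": 1,"travel": [16,-9,-5],"spin": -0.1},
  {"hand": 1,"travel": [0,0,0],"spin": 0},
])

```text
time_s: 4.77
eef_pos: [0.374, 0.2829, 0.1474]
eef_rot: [-0.415, 0.575, 0.429, 0.56]
wrist_force: [-0.8, -1.0, -0.6]
opening: 1.003
```

```bash
python3 -c "
from h import *
plan([371.5,281,100],162.5)"
```

```text
t 4.77 pos [374.  282.9 147.4] yaw 163.24 down [-0.029  0.002 -1.   ] F [-0.81 -1.   -0.58] T [-0.018 -0.034 -0.018] j [ 0.63  0.2  -0.26  1.13  0.02 -0.64] op 1.003
total world d [ -2.5  -1.9 -47.4] tool travel [np.float64(47.4), np.float64(1.8), np.float64(-2.6)] spin 0.013 or -6.27
```

Call:
play_rows([
  {"hand": 1,"travel": [25,0,0],"spin": 0},
  {"hand": 1,"travel": [25,0,-1],"spin": 0},
  {"hand": 1,"travel": [25,0,-1],"spin": 0},
  {"hand": 1,"travel": [20,0,0],"spin": 0},
  {"hand": 1,"travel": [15,0,0],"spin": 0},
  {"hand": 1,"travel": [8,0,0],"spin": 0},
  {"hand": 1,"travel": [0,0,0],"spin": 0},
])

```text
time_s: 5.35
eef_pos: [0.37, 0.2831, 0.028]
eef_rot: [-0.408, 0.58, 0.422, 0.565]
wrist_force: [-0.2, -0.7, -0.2]
opening: 0.998
```

```bash
python3 -c "
from h import *
plan([371.5,281,8],162.5)"
```

```text
t 5.35 pos [370.  283.1  28. ] yaw 161.9 down [-0.028  0.004 -1.   ] F [-0.16 -0.74 -0.16] T [ 0.001 -0.033 -0.021] j [ 0.64  0.3  -0.46  0.83  0.02 -0.62] op 0.998
total world d [  1.5  -2.1 -20. ] tool travel [np.float64(20.0), np.float64(-2.1), np.float64(-1.6)] spin -0.01 or 6.273
```

Call:
play_rows([
  {"hand": 1,"travel": [10,-1,-1],"spin": 0},
  {"hand": 1,"travel": [8,-1,-0.6],"spin": -0.01},
  {"hand": 0.3,"travel": [0,0,0],"spin": 0},
  {"hand": 0,"travel": [0,0,0],"spin": 0},
  {"hand": 0,"travel": [0,0,0],"spin": 0},
  {"hand": 0,"travel": [0,0,0],"spin": 0},
  {"hand": 0,"travel": [0,0,0],"spin": 0},
  {"hand": 0,"travel": [0,0,0],"spin": 0},
  {"hand": 0,"travel": [0,0,0],"spin": 0},
  {"hand": 0,"travel": [0,0,0],"spin": 0},
], force=100)

```text
time_s: 6.18
eef_pos: [0.3735, 0.2839, 0.015]
eef_rot: [-0.41, 0.576, 0.424, 0.566]
wrist_force: [-0.3, 0.1, -3.1]
opening: 0.159
```

```bash
python3 -c "
from h import *
st()"
```

```text
t 6.18 pos [373.5 283.9  15. ] yaw 162.21 down [-0.024  0.008 -1.   ] F [-0.29  0.08 -3.06] T [ 0.018 -0.046  0.009] j [ 0.64  0.32 -0.48  0.79  0.02 -0.62] op 0.159
```

Call:
play_rows([
  {"hand": 0.4,"travel": [0,0,0],"spin": 0},
  {"hand": 0.4,"travel": [0,0,0],"spin": 0},
  {"hand": 0.4,"travel": [0,0,0],"spin": 0},
  {"hand": 0.4,"travel": [5,0,0],"spin": 0},
  {"hand": 0.4,"travel": [4,0,0],"spin": 0},
  {"hand": 0.4,"travel": [0,0,0],"spin": 0},
])

```text
time_s: 6.68
eef_pos: [0.3734, 0.2841, 0.0053]
eef_rot: [-0.41, 0.576, 0.424, 0.566]
wrist_force: [0.3, -0.0, 0.7]
opening: 0.403
```

```bash
python3 -c "
from h import *
st()"
```

```text
t 6.68 pos [373.4 284.1   5.3] yaw 162.21 down [-0.023  0.008 -1.   ] F [ 0.33 -0.01  0.72] T [ 0.011 -0.044  0.048] j [ 0.64  0.33 -0.49  0.76  0.02 -0.62] op 0.403
```

Call:
play_rows([
  {"hand": 0,"travel": [0,0,0],"spin": 0},
  {"hand": 0,"travel": [0,0,0],"spin": 0},
  {"hand": 0,"travel": [0,0,0],"spin": 0},
  {"hand": 0,"travel": [0,0,0],"spin": 0},
  {"hand": 0,"travel": [0,0,0],"spin": 0},
  {"hand": 0,"travel": [0,0,0],"spin": 0},
], force=100)

```text
time_s: 7.18
eef_pos: [0.3732, 0.284, 0.0051]
eef_rot: [-0.41, 0.576, 0.424, 0.566]
wrist_force: [-0.4, -0.5, -0.4]
opening: 0.171
```

```bash
python3 -c "
from h import *
st()"
```

```text
t 7.18 pos [373.2 284.    5.1] yaw 162.21 down [-0.024  0.007 -1.   ] F [-0.39 -0.5  -0.44] T [-0.043 -0.029  0.03 ] j [ 0.64  0.33 -0.49  0.76  0.02 -0.62] op 0.171
```

```bash
cat >> h.py <<'E'
O=np.array([619.9,328.0]); A=np.radians(1.07); UX=np.array([np.cos(A),np.sin(A)]); UY=np.array([-np.sin(A),np.cos(A)])
def tip(s=None,pr=True):
    import json
    from scipy.spatial.transform import Rotation as Ro
    s=s or status.sense(); v=np.array(json.load(open('tip.json')))
    w=s['eef_pos']*1000+Ro.from_quat(s['eef_rot']).apply(v); q=w[:2]-O
    x=Ro.from_quat(s['eef_rot']).apply(v/np.linalg.norm(v))
    if pr: print('tip world',w.round(1),'stand x,y',(q@UX).round(1),(q@UY).round(1),'hookdir',np.degrees(np.arctan2(x[1],x[0])).round(2))
    return w
def go(sx,sy,z):
    "tool travel to bring tip to stand (sx,sy), height z"
    s,th=st(); w=tip(s); g=np.r_[O+sx*UX+sy*UY,z]-w
    from scipy.spatial.transform import Rotation as Ro
    print('travel',Ro.from_quat(s['eef_rot']).inv().apply(g).round(1))
E
python3 - <<'E'
from h import *
import json
from scipy.spatial.transform import Rotation as Ro
s=status.sense(); w=np.array([412.7,409.7,0.])-s['eef_pos']*1000
json.dump(list(Ro.from_quat(s['eef_rot']).inv().apply(w)),open('tip.json','w')); tip()
E
```

```text
tip world [412.7 409.7   0. ] stand x,y -205.6 85.6 hookdir 72.54
```

Call:
play_rows([
  {"hand": 0,"travel": [-5,0,0],"spin": 0},
  {"hand": 0,"travel": [-15,0,0],"spin": 0},
  {"hand": 0,"travel": [-20,0,0],"spin": 0},
  {"hand": 0,"travel": [0,0,0],"spin": 0.1},
  {"hand": 0,"travel": [0,0,0],"spin": 0.1},
  {"hand": 0,"travel": [0,0,0],"spin": 0.1},
  {"hand": 0,"travel": [0,0,0],"spin": 0.1},
  {"hand": 0,"travel": [0,0,0],"spin": 0.1},
  {"hand": 0,"travel": [0,0,0],"spin": 0.1},
  {"hand": 0,"travel": [0,0,0],"spin": 0.1},
  {"hand": 0,"travel": [0,0,0],"spin": 0.1},
  {"hand": 0,"travel": [0,0,0],"spin": 0},
])

```text
time_s: 8.18
eef_pos: [0.3738, 0.2833, 0.0504]
eef_rot: [-0.144, 0.699, 0.152, 0.684]
wrist_force: [0.8, 0.7, -1.4]
opening: 0.172
```

```bash
python3 -c "
from h import *
go(-150,-60,30)"
```

```text
t 8.18 pos [373.8 283.3  50.4] yaw 114.17 down [-0.024  0.007 -1.   ] F [ 0.8   0.68 -1.39] T [-0.04  -0.026  0.031] j [ 0.63  0.28 -0.43  0.88  0.02  0.21] op 0.172
tip world [493.7 337.9  42.8] stand x,y -126.0 12.3 hookdir 24.5
travel [ 12.8 -57.3 -50.2]
```

Call:
play_rows([
  {"hand": 0,"travel": [0,0,0],"spin": 0.1},
  {"hand": 0,"travel": [0,0,0],"spin": 0.1},
  {"hand": 0,"travel": [0,0,0],"spin": 0.1},
  {"hand": 0,"travel": [0,0,0],"spin": 0.1},
  {"hand": 0,"travel": [0,0,0],"spin": 0},
])

```text
time_s: 8.6
eef_pos: [0.3738, 0.2832, 0.0514]
eef_rot: [-0.005, 0.715, 0.01, 0.699]
wrist_force: [1.1, -0.0, -0.5]
opening: 0.164
```

```bash
python3 -c "
from h import *
go(-140,-60,6)
p,d=optics.snapshot('scene'); cv2.imwrite('pics/s1.png',cv2.resize(p[170:370,200:460,::-1],None,fx=3,fy=3))"
```

```text
t 8.6 pos [373.8 283.2  51.4] yaw 91.25 down [-0.024  0.007 -1.   ] F [ 1.09 -0.03 -0.48] T [-0.031 -0.058  0.03 ] j [ 0.63  0.28 -0.43  0.88  0.02  0.61] op 0.164
tip world [505.4 286.8  43.2] stand x,y -115.3 -39.0 hookdir 1.55
travel [ 37.6 -21.2 -23.9]
```

View pics/s1.png

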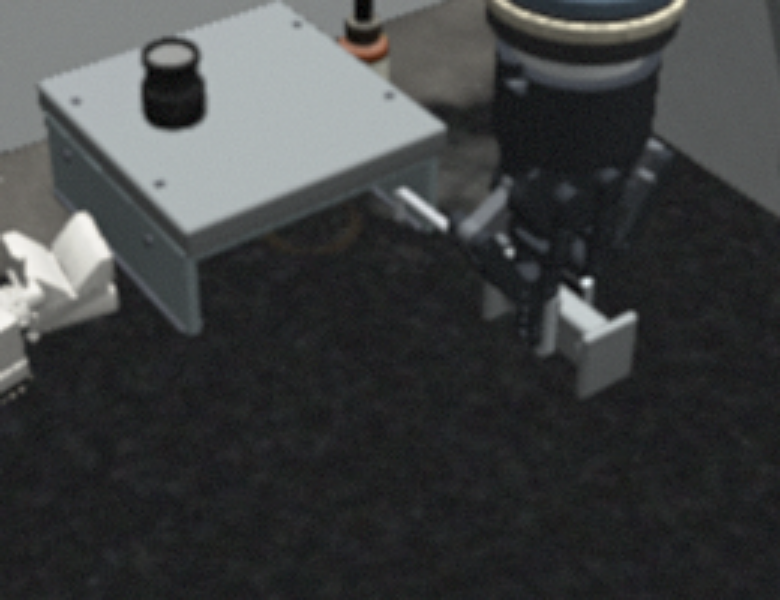

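Call:
play_rows([
  {"hand": 0,"travel": [0,-7,-8],"spin": 0},
  {"hand": 0,"travel": [0,-7,-8],"spin": 0},
  {"hand": 0,"travel": [12,-7,-8],"spin": 0},
  {"hand": 0,"travel": [12,0,0],"spin": 0},
  {"hand": 0,"travel": [8,0,0],"spin": 0},
  {"hand": 0,"travel": [4,0,0],"spin": 0},
  {"hand": 0,"travel": [0,0,0],"spin": 0},
])

```text
time_s: 9.23
eef_pos: [0.3481, 0.2602, 0.0155]
eef_rot: [-0.017, 0.715, 0.024, 0.699]
wrist_force: [-0.3, 1.1, -1.8]
opening: 0.167
```

```bash
python3 -c "
from h import *
go(-34,-60,5)"
```

```text
t 9.23 pos [348.1 260.2  15.5] yaw 93.32 down [-0.023  0.008 -1.   ] F [-0.32  1.1  -1.81] T [ 0.01  -0.012 -0.009] j [ 0.63  0.26 -0.56  0.76  0.02  0.57] op 0.167
tip world [479.5 268.6   7.4] stand x,y -141.5 -56.8 hookdir 3.63
travel [ -0.   -7.4 107.3]
```

Call:
play_rows([
  {"hand": 0,"travel": [0,0,0],"spin": 0.044},
  {"hand": 0,"travel": [0,0,10],"spin": 0},
  {"hand": 0,"travel": [0,0,10],"spin": 0},
  {"hand": 0,"travel": [0,0,10],"spin": 0},
  {"hand": 0,"travel": [0,0,10],"spin": 0},
  {"hand": 0,"travel": [0,0,10],"spin": 0},
  {"hand": 0,"travel": [0,0,0],"spin": 0},
])

```text
time_s: 9.82
eef_pos: [0.4056, 0.2621, 0.0158]
eef_rot: [-0.004, 0.714, 0.011, 0.7]
wrist_force: [-0.5, -0.2, -2.2]
opening: 0.171
```

```bash
python3 -c "
from h import *
go(-34,-60,5)"
```

```text
t 9.82 pos [405.6 262.1  15.8] yaw 91.26 down [-0.02  0.01 -1.  ] F [-0.51 -0.16 -2.15] T [-0.037 -0.079 -0.061] j [ 0.56  0.34 -0.44  0.8   0.02  0.54] op 0.171
tip world [537.2 265.7   8. ] stand x,y -83.9 -60.7 hookdir 1.57
travel [ 2.   0.6 49.9]
```

Call:
play_rows([
  {"hand": 0,"travel": [1,0,8],"spin": 0.005},
  {"hand": 0,"travel": [1,0,8],"spin": 0.005},
  {"hand": 0,"travel": [0,0,8],"spin": 0},
  {"hand": 0,"travel": [0,0,8],"spin": 0},
  {"hand": 0,"travel": [0,0,8],"spin": 0},
  {"hand": 0,"travel": [0,0,5],"spin": 0},
  {"hand": 0,"travel": [0,0,0],"spin": 0},
])

```text
time_s: 10.4
eef_pos: [0.4566, 0.2626, 0.0122]
eef_rot: [-0.001, 0.714, 0.007, 0.7]
wrist_force: [-0.2, -0.4, -1.6]
opening: 0.172
```

```bash
python3 -c "
from h import *
go(-34,-60,5)"
```

```text
t 10.4 pos [456.6 262.6  12.2] yaw 90.65 down [-0.02  0.01 -1.  ] F [-0.19 -0.39 -1.63] T [-0.007  0.027  0.032] j [ 0.51  0.42 -0.33  0.83  0.02  0.5 ] op 0.172
tip world [588.3 264.8   4.5] stand x,y -32.8 -62.6 hookdir 0.96
travel [-0.5  2.6 -1.2]
```

Call:
play_rows([
  {"hand": 0,"travel": [0,2,0],"spin": 0},
  {"hand": 0,"travel": [0,2,0],"spin": 0},
  {"hand": 0,"travel": [0,2,0],"spin": 0},
  {"hand": 0,"travel": [0,2,0],"spin": 0},
  {"hand": 0,"travel": [0,2,0],"spin": 0},
])

```text
time_s: 10.82
eef_pos: [0.4556, 0.2731, 0.0122]
eef_rot: [-0.001, 0.715, 0.007, 0.7]
wrist_force: [-0.2, 0.3, -1.8]
opening: 0.171
```

Call:
play_rows([
  {"hand": 0,"travel": [0,2,0],"spin": 0},
  {"hand": 0,"travel": [0,2,0],"spin": 0},
  {"hand": 0,"travel": [0,2,0],"spin": 0},
  {"hand": 0,"travel": [0,2,0],"spin": 0},
])

```text
time_s: 11.15
eef_pos: [0.4549, 0.2824, 0.0125]
eef_rot: [-0.001, 0.715, 0.008, 0.7]
wrist_force: [-0.8, 0.4, -1.2]
opening: 0.167
```

```bash
python3 -c "
from h import *
go(-34,-60,5)"
```

```text
t 11.15 pos [454.9 282.4  12.5] yaw 90.7 down [-0.021  0.009 -1.   ] F [-0.76  0.4  -1.21] T [-0.039 -0.055  0.004] j [ 0.54  0.44 -0.3   0.84  0.02  0.53] op 0.167
tip world [586.6 284.7   4.6] stand x,y -34.1 -42.7 hookdir 1.01
travel [ -0.6 -17.3   0.2]
```

Call:
play_rows([
  {"hand": 0,"travel": [0,2,0],"spin": 0},
  {"hand": 0,"travel": [0,2,0],"spin": 0},
  {"hand": 0,"travel": [0,2,0],"spin": 0},
  {"hand": 0,"travel": [0,2,0],"spin": 0},
])

```text
time_s: 11.48
eef_pos: [0.4548, 0.2913, 0.0126]
eef_rot: [-0.001, 0.715, 0.008, 0.7]
wrist_force: [1.2, -0.0, -2.0]
opening: 0.171
```

```bash
python3 -c "
from h import *
st();tip()"
```

```text
t 11.48 pos [454.8 291.3  12.6] yaw 90.71 down [-0.021  0.009 -1.   ] F [ 1.23 -0.01 -1.97] T [-0.019 -0.007 -0.032] j [ 0.56  0.45 -0.29  0.85  0.02  0.55] op 0.171
tip world [586.4 293.7   4.7] stand x,y -34.1 -33.7 hookdir 1.02
```

Call:
play_rows([
  {"hand": 0,"travel": [0,2,0],"spin": 0},
  {"hand": 0,"travel": [0,2,0],"spin": 0},
  {"hand": 0,"travel": [0,2,0],"spin": 0},
  {"hand": 0,"travel": [0,2,0],"spin": 0},
])

```text
time_s: 11.82
eef_pos: [0.4547, 0.3002, 0.0126]
eef_rot: [-0.001, 0.715, 0.008, 0.7]
wrist_force: [-0.3, 0.3, -0.5]
opening: 0.167
```

```bash
python3 -c "
from h import *
st();tip()"
```

```text
t 11.82 pos [454.7 300.2  12.6] yaw 90.7 down [-0.021  0.009 -1.   ] F [-0.34  0.26 -0.48] T [ 0.004 -0.022  0.02 ] j [ 0.57  0.45 -0.27  0.85  0.02  0.56] op 0.167
tip world [586.3 302.5   4.7] stand x,y -34.0 -24.9 hookdir 1.01
```

Call:
play_rows([
  {"hand": 0,"travel": [0,2,0],"spin": 0},
  {"hand": 0,"travel": [0,2,0],"spin": 0},
  {"hand": 0,"travel": [0,2,0],"spin": 0},
  {"hand": 0,"travel": [0,2,0],"spin": 0},
])

```text
time_s: 12.15
eef_pos: [0.4546, 0.309, 0.0126]
eef_rot: [-0.001, 0.715, 0.008, 0.7]
wrist_force: [-0.5, -2.3, -1.9]
opening: 0.168
```

```bash
python3 -c "
from h import *
st();tip()"
```

```text
t 12.15 pos [454.6 309.   12.6] yaw 90.7 down [-0.021  0.009 -1.   ] F [-0.48 -2.31 -1.93] T [-0.444  0.092 -0.253] j [ 0.59  0.46 -0.26  0.86  0.02  0.57] op 0.168
tip world [586.2 311.3   4.7] stand x,y -34.0 -16.1 hookdir 1.01
```

Call:
play_rows([
  {"hand": 0,"travel": [0,0,0],"spin": 0},
])

```text
time_s: 12.23
eef_pos: [0.4545, 0.3092, 0.0126]
eef_rot: [-0.001, 0.715, 0.007, 0.699]
wrist_force: [0.8, -2.5, -0.5]
opening: 0.171
```

```bash
python3 -c "
from h import *
st();tip()"
```

```text
t 12.23 pos [454.5 309.2  12.6] yaw 90.7 down [-0.021  0.009 -1.   ] F [ 0.83 -2.46 -0.47] T [-0.388 -0.017 -0.268] j [ 0.59  0.46 -0.26  0.86  0.02  0.57] op 0.171
tip world [586.1 311.5   4.6] stand x,y -34.1 -15.9 hookdir 1.01
```

Call:
play_rows([
  {"hand": 0,"travel": [0,-4,0],"spin": 0},
  {"hand": 0,"travel": [0,-2,-4],"spin": 0},
  {"hand": 0,"travel": [0,0,-10],"spin": 0},
  {"hand": 0,"travel": [0,0,-10],"spin": 0},
  {"hand": 0,"travel": [0,0,-8],"spin": 0},
  {"hand": 0,"travel": [0,6,0],"spin": 0},
  {"hand": 0,"travel": [0,7,0],"spin": 0},
  {"hand": 0,"travel": [0,6,0],"spin": 0},
  {"hand": 0,"travel": [0,0,0],"spin": 0},
])

```text
time_s: 12.98
eef_pos: [0.4177, 0.3227, 0.0138]
eef_rot: [-0.001, 0.715, 0.008, 0.699]
wrist_force: [0.1, -0.5, -1.4]
opening: 0.168
```

```bash
python3 -c "
from h import *
go(-60,-0.5,5)"
```

```text
t 12.98 pos [417.7 322.7  13.8] yaw 90.71 down [-0.022  0.009 -1.   ] F [ 0.13 -0.46 -1.37] T [ 0.031  0.021 -0.045] j [ 0.65  0.42 -0.32  0.84  0.02  0.63] op 0.168
tip world [549.3 325.    5.9] stand x,y -70.6 -1.6 hookdir 1.02
travel [ 0.7  1.2 10.6]
```

Call:
play_rows([
  {"hand": 0,"travel": [1,1,5],"spin": 0},
  {"hand": 0,"travel": [0,0,4],"spin": 0},
  {"hand": 0,"travel": [0,0,2],"spin": 0},
  {"hand": 0,"travel": [0,0,1.5],"spin": 0},
  {"hand": 0,"travel": [0,0,1.5],"spin": 0},
])

```text
time_s: 13.4
eef_pos: [0.4338, 0.3248, 0.0121]
eef_rot: [-0.001, 0.715, 0.008, 0.7]
wrist_force: [-0.2, -0.6, -1.8]
opening: 0.169
```

```bash
python3 -c "
from h import *
st();tip()"
```

```text
t 13.4 pos [433.8 324.8  12.1] yaw 90.76 down [-0.021  0.009 -1.   ] F [-0.21 -0.58 -1.77] T [ 0.004 -0.001  0.017] j [ 0.63  0.45 -0.29  0.85  0.02  0.62] op 0.169
tip world [565.5 327.3   4.2] stand x,y -54.4 0.3 hookdir 1.07
```

Call:
play_rows([
  {"hand": 0,"travel": [0,0,1.5],"spin": 0},
  {"hand": 0,"travel": [0,0,1.5],"spin": 0},
])

```text
time_s: 13.57
eef_pos: [0.4374, 0.3245, 0.0119]
eef_rot: [-0.001, 0.715, 0.008, 0.7]
wrist_force: [0.6, -0.6, -2.9]
opening: 0.171
```

```bash
python3 -c "
from h import *
st();tip()"
```

```text
t 13.57 pos [437.4 324.5  11.9] yaw 90.72 down [-0.021  0.009 -1.   ] F [ 0.55 -0.58 -2.9 ] T [ 0.006 -0.025 -0.006] j [ 0.63  0.45 -0.28  0.85  0.02  0.61] op 0.171
tip world [569.  326.8   4. ] stand x,y -50.9 -0.2 hookdir 1.03
```

Call:
play_rows([
  {"hand": 0,"travel": [-0.3,0,1.3],"spin": 0},
  {"hand": 0,"travel": [0,0,1.3],"spin": 0},
])

```text
time_s: 13.73
eef_pos: [0.4403, 0.3243, 0.0121]
eef_rot: [-0.001, 0.715, 0.008, 0.699]
wrist_force: [-3.1, -0.4, -1.0]
opening: 0.169
```

```bash
python3 -c "
from h import *
st();tip()"
```

```text
t 13.73 pos [440.3 324.3  12.1] yaw 90.7 down [-0.022  0.009 -1.   ] F [-3.14 -0.38 -0.99] T [0.028 0.647 0.032] j [ 0.62  0.46 -0.27  0.85  0.02  0.61] op 0.169
tip world [571.9 326.6   4.2] stand x,y -48.0 -0.5 hookdir 1.01
```

Call:
play_rows([
  {"hand": 0,"travel": [0,0,-4],"spin": 0},
  {"hand": 0,"travel": [-6,0,0],"spin": 0},
  {"hand": 0,"travel": [-6,0,0],"spin": 0},
  {"hand": 0,"travel": [-3,0,0],"spin": 0},
  {"hand": 0,"travel": [0,0,0],"spin": 0},
])

```text
time_s: 14.15
eef_pos: [0.4361, 0.3239, 0.029]
eef_rot: [-0.001, 0.715, 0.008, 0.699]
wrist_force: [-0.1, -0.3, -1.2]
opening: 0.171
```

```bash
python3 -c "
from h import *
go(-32.5,-.7,20)"
```

```text
t 14.15 pos [436.1 323.9  29. ] yaw 90.7 down [-0.022  0.009 -1.   ] F [-0.12 -0.25 -1.17] T [-0.014 -0.039  0.069] j [ 0.63  0.43 -0.26  0.89  0.02  0.61] op 0.171
tip world [567.8 326.3  21. ] stand x,y -52.1 -0.8 hookdir 1.0
travel [ 0.6  0.2 19.7]
```

Call:
play_rows([
  {"hand": 0,"travel": [0,0,5],"spin": 0},
  {"hand": 0,"travel": [0,0,5],"spin": 0},
  {"hand": 0,"travel": [0,0,4],"spin": 0},
  {"hand": 0,"travel": [0,0,3],"spin": 0},
  {"hand": 0,"travel": [0,0,0],"spin": 0},
])

```text
time_s: 14.57
eef_pos: [0.4556, 0.3245, 0.0291]
eef_rot: [-0.001, 0.714, 0.008, 0.7]
wrist_force: [-0.1, -0.3, -1.3]
opening: 0.17
```

```bash
python3 -c "
from h import *
go(-32.5,-.7,20)"
```

```text
t 14.57 pos [455.6 324.5  29.1] yaw 90.71 down [-0.02  0.01 -1.  ] F [-0.06 -0.34 -1.32] T [ 0.008 -0.069 -0.033] j [ 0.61  0.46 -0.22  0.91  0.02  0.6 ] op 0.17
tip world [587.2 326.9  21.4] stand x,y -32.7 -0.5 hookdir 1.02
travel [ 1.4 -0.2  0.2]
```

Aligned. I'll lower in small steps and feel for the ring top.

Call:
play_rows([
  {"hand": 0,"travel": [2,0,0],"spin": 0},
  {"hand": 0,"travel": [2,0,0],"spin": 0},
  {"hand": 0,"travel": [2,0,0],"spin": 0},
  {"hand": 0,"travel": [2,0,0],"spin": 0},
  {"hand": 0,"travel": [1,0,0],"spin": 0},
])

```text
time_s: 14.98
eef_pos: [0.4551, 0.3243, 0.0186]
eef_rot: [-0.001, 0.715, 0.008, 0.7]
wrist_force: [0.1, -0.4, -1.0]
opening: 0.173
```

```bash
python3 -c "
from h import *
st();tip()"
```

```text
t 14.98 pos [455.1 324.3  18.6] yaw 90.68 down [-0.021  0.009 -1.   ] F [ 0.12 -0.43 -1.04] T [ 0.01  -0.007  0.019] j [ 0.61  0.47 -0.23  0.88  0.02  0.6 ] op 0.173
tip world [586.8 326.6  10.7] stand x,y -33.1 -0.8 hookdir 0.99
```

Tip at 10.7 mm with no vertical force, so it's inside the ring. I'll go deeper, then pull.

Call:
play_rows([
  {"hand": 0,"travel": [2,0,0],"spin": 0},
  {"hand": 0,"travel": [2,0,0],"spin": 0},
  {"hand": 0,"travel": [1,0,0],"spin": 0},
  {"hand": 0,"travel": [0,0,0],"spin": 0},
  {"hand": 0,"travel": [0,0,-2],"spin": 0},
  {"hand": 0,"travel": [0,0,-2],"spin": 0},
  {"hand": 0,"travel": [0,0,-2],"spin": 0},
  {"hand": 0,"travel": [0,0,-2],"spin": 0},
])

```text
time_s: 15.65
eef_pos: [0.4468, 0.3242, 0.013]
eef_rot: [-0.001, 0.714, 0.007, 0.7]
wrist_force: [2.9, -0.8, -4.2]
opening: 0.17
```

```bash
python3 -c "
from h import *
st();tip()"
```

```text
t 15.65 pos [446.8 324.2  13. ] yaw 90.68 down [-0.02   0.009 -1.   ] F [ 2.89 -0.83 -4.15] T [-0.096 -0.369 -0.028] j [ 0.62  0.47 -0.26  0.86  0.02  0.6 ] op 0.17
tip world [578.5 326.5   5.2] stand x,y -41.4 -0.8 hookdir 0.98
```

Call:
play_rows([
  {"hand": 0,"travel": [0,0,-3],"spin": 0},
  {"hand": 0,"travel": [0,0,-3],"spin": 0},
  {"hand": 0,"travel": [0,0,-3],"spin": 0},
  {"hand": 0,"travel": [0,0,-3],"spin": 0},
  {"hand": 0,"travel": [0,0,-3],"spin": 0},
  {"hand": 0,"travel": [0,0,-3],"spin": 0},
  {"hand": 0,"travel": [0,0,-3],"spin": 0},
  {"hand": 0,"travel": [0,0,-3],"spin": 0},
  {"hand": 0,"travel": [0,0,-3],"spin": 0},
  {"hand": 0,"travel": [0,0,-3],"spin": 0},
])

```text
time_s: 16.48
eef_pos: [0.4141, 0.3237, 0.014]
eef_rot: [-0.001, 0.714, 0.007, 0.7]
wrist_force: [3.6, -0.4, -3.9]
opening: 0.167
```

```bash
python3 -c "
from h import *
st();tip()"
```

```text
t 16.48 pos [414.1 323.7  14. ] yaw 90.65 down [-0.019  0.009 -1.   ] F [ 3.62 -0.35 -3.94] T [-0.145 -0.475 -0.049] j [ 0.65  0.42 -0.33  0.83  0.02  0.64] op 0.167
tip world [545.8 325.9   6.3] stand x,y -74.1 -0.7 hookdir 0.96
```

Call:
play_rows([
  {"hand": 0,"travel": [0.2,0,-4],"spin": 0},
  {"hand": 0,"travel": [0.2,0,-4],"spin": 0},
  {"hand": 0,"travel": [0.2,0,-4],"spin": 0},
  {"hand": 0,"travel": [0.2,0,-4],"spin": 0},
  {"hand": 0,"travel": [0.2,0,-4],"spin": 0},
  {"hand": 0,"travel": [0.2,0,-4],"spin": 0},
  {"hand": 0,"travel": [0.2,0,-4],"spin": 0},
  {"hand": 0,"travel": [0.2,0,-4],"spin": 0},
  {"hand": 0,"travel": [0.2,0,-4],"spin": 0},
  {"hand": 0,"travel": [0.2,0,-4],"spin": 0},
  {"hand": 0,"travel": [0.2,0,-4],"spin": 0},
  {"hand": 0,"travel": [0,0,-2],"spin": 0},
])

```text
time_s: 17.48
eef_pos: [0.3635, 0.3232, 0.0131]
eef_rot: [-0.001, 0.713, 0.007, 0.701]
wrist_force: [3.4, -1.7, -0.8]
opening: 0.174
```

```bash
python3 -c "
from h import *
st();tip()"
```

```text
t 17.48 pos [363.5 323.2  13.1] yaw 90.64 down [-0.017  0.009 -1.   ] F [ 3.43 -1.65 -0.85] T [-0.25  -0.813 -0.152] j [ 0.72  0.35 -0.44  0.79  0.02  0.7 ] op 0.174
tip world [495.2 325.3   5.8] stand x,y -124.7 -0.3 hookdir 0.94
```

Call:
play_rows([
  {"hand": 0,"travel": [0,0,-2.5],"spin": 0},
  {"hand": 0,"travel": [0,0,-2.5],"spin": 0},
  {"hand": 0,"travel": [0,0,-2.5],"spin": 0},
  {"hand": 0,"travel": [0,0,-2],"spin": 0},
  {"hand": 0,"travel": [0,0,-2],"spin": 0},
  {"hand": 0,"travel": [0,0,-1.5],"spin": 0},
])

```text
time_s: 17.98
eef_pos: [0.3489, 0.323, 0.0133]
eef_rot: [-0.001, 0.713, 0.007, 0.701]
wrist_force: [3.5, -1.8, -1.7]
opening: 0.168
```

```bash
python3 -c "
from h import *
st();tip()"
```

```text
t 17.98 pos [348.9 323.   13.3] yaw 90.65 down [-0.017  0.009 -1.   ] F [ 3.52 -1.75 -1.69] T [-0.245 -0.757 -0.174] j [ 0.73  0.33 -0.47  0.78  0.02  0.72] op 0.168
tip world [480.6 325.1   5.9] stand x,y -139.3 -0.3 hookdir 0.95
```

Call:
play_rows([
  {"hand": 0,"travel": [0,0,-1.5],"spin": 0},
  {"hand": 0,"travel": [0,0,-1.2],"spin": 0},
  {"hand": 0,"travel": [0,0,-1],"spin": 0},
])

```text
time_s: 18.23
eef_pos: [0.3447, 0.3229, 0.0134]
eef_rot: [-0.001, 0.713, 0.007, 0.701]
wrist_force: [3.0, -0.9, -1.4]
opening: 0.172
```

```bash
python3 -c "
from h import *
st();tip()"
```

```text
t 18.23 pos [344.7 322.9  13.4] yaw 90.64 down [-0.017  0.009 -1.   ] F [ 2.97 -0.9  -1.39] T [-0.225 -0.695 -0.118] j [ 0.74  0.32 -0.48  0.78  0.02  0.73] op 0.172
tip world [476.4 325.1   6. ] stand x,y -143.5 -0.3 hookdir 0.95
```

Call:
play_rows([
  {"hand": 0,"travel": [0,0,-1],"spin": 0},
  {"hand": 0,"travel": [0,0,-1],"spin": 0},
])

```text
time_s: 18.4
eef_pos: [0.3425, 0.3228, 0.0134]
eef_rot: [-0.001, 0.713, 0.007, 0.701]
wrist_force: [2.3, -0.8, -1.3]
opening: 0.169
```

```bash
python3 -c "
from h import *
st();tip()"
```

```text
t 18.4 pos [342.5 322.8  13.4] yaw 90.64 down [-0.017  0.009 -1.   ] F [ 2.31 -0.78 -1.26] T [-0.2   -0.742 -0.15 ] j [ 0.74  0.32 -0.48  0.78  0.02  0.73] op 0.169
tip world [474.2 325.    6. ] stand x,y -145.7 -0.3 hookdir 0.95
```

Call:
play_rows([
  {"hand": 0,"travel": [0,0,-1],"spin": 0},
  {"hand": 0,"travel": [0,0,-1],"spin": 0},
])

```text
time_s: 18.57
eef_pos: [0.3406, 0.3228, 0.0134]
eef_rot: [-0.001, 0.713, 0.007, 0.701]
wrist_force: [8.9, -1.0, -3.6]
opening: 0.17
```

```bash
python3 -c "
from h import *
st();tip()"
```

```text
t 18.57 pos [340.6 322.8  13.4] yaw 90.64 down [-0.017  0.009 -1.   ] F [ 8.93 -0.98 -3.6 ] T [-0.267 -1.967 -0.164] j [ 0.75  0.32 -0.49  0.77  0.02  0.74] op 0.17
tip world [472.3 325.    6.1] stand x,y -147.6 -0.2 hookdir 0.94
```

Call:
play_rows([
  {"hand": 0,"travel": [0,0,0.5],"spin": 0},
  {"hand": 0,"travel": [0,0,0],"spin": 0},
  {"hand": 0,"travel": [0,0,0],"spin": 0},
  {"hand": 0,"travel": [0,0,0],"spin": 0},
  {"hand": 0,"travel": [0,0,2],"spin": 0},
  {"hand": 0,"travel": [0,0,2],"spin": 0},
  {"hand": 0,"travel": [0,0,1],"spin": 0},
  {"hand": 0,"travel": [0,0,0],"spin": 0},
])

```text
time_s: 19.23
eef_pos: [0.3452, 0.323, 0.013]
eef_rot: [-0.001, 0.714, 0.008, 0.7]
wrist_force: [0.4, 0.1, -1.9]
opening: 0.168
```

```bash
python3 -c "
from h import *
st();tip()"
```

```text
t 19.23 pos [345.2 323.   13. ] yaw 90.69 down [-0.02   0.009 -1.   ] F [ 0.37  0.14 -1.87] T [-0.009 -0.021 -0.02 ] j [ 0.74  0.32 -0.48  0.78  0.02  0.73] op 0.168
tip world [476.8 325.2   5.3] stand x,y -143.1 -0.1 hookdir 1.0
```

Free in the ring. Lifting out, then moving back.

Call:
play_rows([
  {"hand": 0,"travel": [-3,0,0],"spin": 0},
  {"hand": 0,"travel": [-4,0,0],"spin": 0},
  {"hand": 0,"travel": [-5,0,0],"spin": 0},
  {"hand": 0,"travel": [-6,0,0],"spin": 0},
  {"hand": 0,"travel": [-8,0,0],"spin": 0},
  {"hand": 0,"travel": [-8,0,0],"spin": 0},
  {"hand": 0,"travel": [0,0,0],"spin": 0},
])

```text
time_s: 19.82
eef_pos: [0.3456, 0.3226, 0.0509]
eef_rot: [-0.001, 0.714, 0.008, 0.7]
wrist_force: [-0.3, 0.4, -1.0]
opening: 0.172
```

```bash
python3 -c "
from h import *
st();tip();plan([285,323,45])
p,d=optics.snapshot('scene'); cv2.imwrite('pics/s2.png',cv2.resize(p[170:370,200:460,::-1],None,fx=3,fy=3))"
```

```text
t 19.82 pos [345.6 322.6  50.9] yaw 90.7 down [-0.02   0.009 -1.   ] F [-0.3   0.37 -0.97] T [ 0.025 -0.052 -0.045] j [ 0.74  0.28 -0.43  0.87  0.02  0.72] op 0.172
tip world [477.3 324.9  43.2] stand x,y -142.7 -0.4 hookdir 1.01
t 19.82 pos [345.6 322.6  50.9] yaw 90.7 down [-0.02   0.009 -1.   ] F [-0.3   0.37 -0.97] T [ 0.025 -0.052 -0.045] j [ 0.74  0.28 -0.43  0.87  0.02  0.72] op 0.172
total world d [-60.6   0.4  -5.9] tool travel [np.float64(5.9), np.float64(1.1), np.float64(-60.6)] spin 0 or 0.0
```

View pics/s2.png

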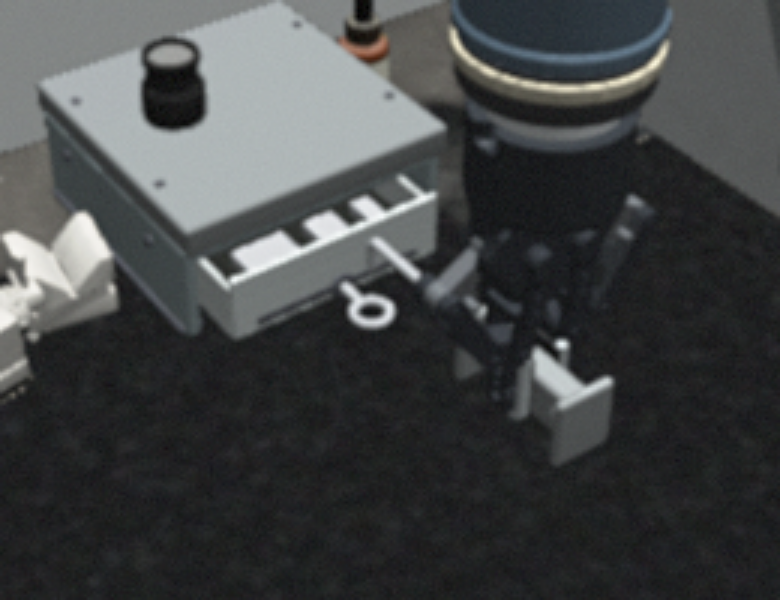

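The drawer is out (front at about (320, 270) in the crop), the ring at (372, 310) is free, and the hook is lifted clear. Loupe, V-block and bottle haven't moved.

Call:
play_rows([
  {"hand": 0,"travel": [0,0,-12],"spin": 0},
  {"hand": 0,"travel": [0,0,-14],"spin": 0},
  {"hand": 0,"travel": [0,0,-14],"spin": 0},
  {"hand": 0,"travel": [0,0,-12],"spin": 0},
  {"hand": 0,"travel": [0,0,-8],"spin": 0},
  {"hand": 0,"travel": [10,0,0],"spin": 0},
  {"hand": 0,"travel": [10,0,0],"spin": 0},
  {"hand": 0,"travel": [8,0,0],"spin": 0},
  {"hand": 0,"travel": [0,0,0],"spin": 0},
])

```text
time_s: 20.62
eef_pos: [0.2747, 0.3207, 0.0219]
eef_rot: [-0.002, 0.715, 0.008, 0.699]
wrist_force: [0.1, -0.1, -1.7]
opening: 0.171
```

```bash
python3 -c "
from h import *
st();tip()"
```

```text
t 20.62 pos [274.7 320.7  21.9] yaw 90.82 down [-0.022  0.008 -1.   ] F [ 0.11 -0.05 -1.74] T [-0.034 -0.032 -0.033] j [ 0.85  0.22 -0.59  0.76  0.02  0.83] op 0.171
tip world [406.3 323.3  13.9] stand x,y -213.6 -0.7 hookdir 1.13
```

Lower about 14 mm until light contact.

Call:
play_rows([
  {"hand": 0,"travel": [5,0,0],"spin": 0},
  {"hand": 0,"travel": [4,0,0],"spin": 0},
  {"hand": 0,"travel": [2,0,0],"spin": 0},
  {"hand": 0,"travel": [1.5,0,0],"spin": 0},
  {"hand": 0,"travel": [0,0,0],"spin": 0},
])

```text
time_s: 21.03
eef_pos: [0.274, 0.3209, 0.0085]
eef_rot: [-0.002, 0.715, 0.008, 0.699]
wrist_force: [0.3, 0.2, -2.3]
opening: 0.173
```

```bash
python3 -c "
from h import *
st();tip()"
```

```text
t 21.03 pos [274.  320.9   8.5] yaw 90.82 down [-0.022  0.008 -1.   ] F [ 0.34  0.21 -2.31] T [-0.043 -0.04   0.036] j [ 0.85  0.24 -0.61  0.73  0.02  0.83] op 0.173
tip world [405.7 323.5   0.5] stand x,y -214.3 -0.5 hookdir 1.12
```

Call:
play_rows([
  {"hand": 0,"travel": [1,0,0],"spin": 0},
  {"hand": 0,"travel": [0.8,0,0],"spin": 0},
  {"hand": 0.25,"travel": [0,0,0],"spin": 0},
  {"hand": 0.35,"travel": [0,0,0],"spin": 0},
  {"hand": 0.5,"travel": [0,0,0],"spin": 0},
  {"hand": 0.5,"travel": [0,0,0],"spin": 0},
  {"hand": 0.5,"travel": [0,0,0],"spin": 0},
  {"hand": 0.5,"travel": [0,0,0],"spin": 0},
])

```text
time_s: 21.7
eef_pos: [0.275, 0.3216, 0.0075]
eef_rot: [-0.001, 0.714, 0.008, 0.7]
wrist_force: [-0.6, -0.7, 0.8]
opening: 0.503
```

Call:
play_rows([
  {"hand": 0.5,"travel": [-5,0,0],"spin": 0},
  {"hand": 0.5,"travel": [-10,0,0],"spin": 0},
  {"hand": 0.5,"travel": [-20,0,0],"spin": 0},
  {"hand": 0.5,"travel": [-25,0,0],"spin": 0},
  {"hand": 0.5,"travel": [-25,0,0],"spin": 0},
  {"hand": 0.5,"travel": [-25,0,0],"spin": 0},
  {"hand": 0.5,"travel": [-25,0,0],"spin": 0},
  {"hand": 0.5,"travel": [-15,0,0],"spin": 0},
  {"hand": 0.5,"travel": [0,0,0],"spin": 0},
  {"hand": 0.5,"travel": [0,0,0],"spin": 0},
])

```text
time_s: 22.53
eef_pos: [0.277, 0.3187, 0.1673]
eef_rot: [-0.002, 0.714, 0.008, 0.7]
wrist_force: [-0.8, 0.2, 0.3]
opening: 0.502
```

```bash
python3 -c "
from h import *
st()
p,d=optics.snapshot('scene'); cv2.imwrite('pics/s3.png',p[:,:,::-1])
p,d=optics.snapshot('top'); cv2.imwrite('pics/t3.png',p[:,:,::-1]);np.save('t3.npy',d)"
```

```text
t 22.53 pos [277.  318.7 167.3] yaw 90.79 down [-0.021  0.009 -1.   ] F [-0.79  0.18  0.3 ] T [-0.011 -0.024 -0.053] j [ 0.84  0.08 -0.35  1.14  0.02  0.83] op 0.502
```

View pics/s3.png

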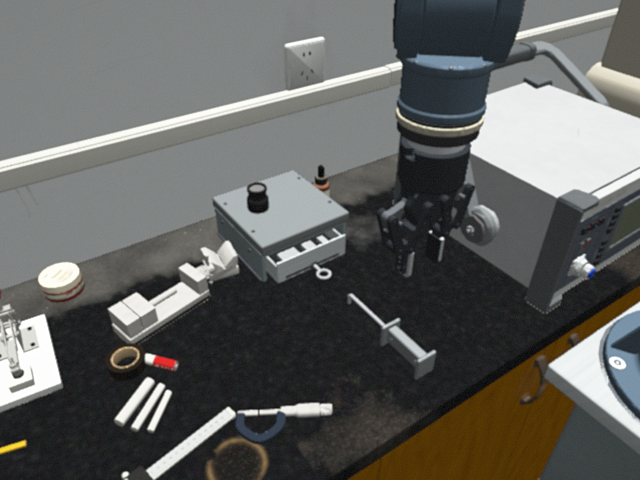

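View pics/t3.png

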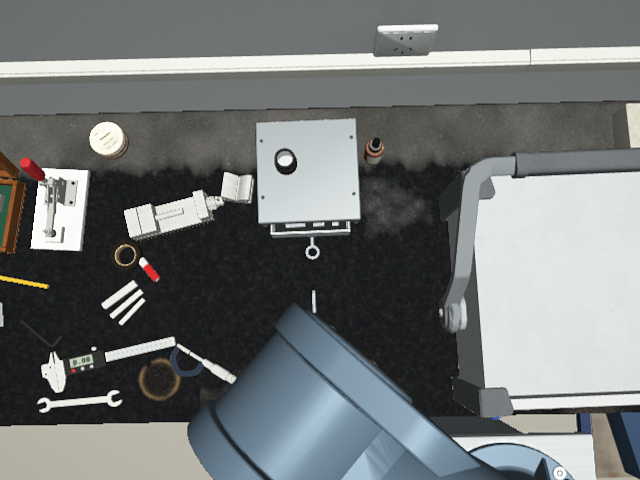

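The hook stands upright at (350–432, 295–370) in the scene view, with its tip at (314, 291) in the top view. The ring is at (312, 253) and the bystanders look unmoved. One numeric check remains before handing in.

```bash
python3 -c "
from h import *
e=ray('top',312.5,253,.0145); t=ray('top',314,292,.021); print('eye',e,'tip',t)
q=(e[:2]*1000-O); print('drawer est mm',-(q@UX)-30,'tip to front',np.hypot(*((e[:2]*1000+30*UX)-t[:2]*1000)))
a=cv2.imread('pics/top0.png').astype(int);b=cv2.imread('pics/t3.png').astype(int)
for n,(u,v) in dict(loupe=(285,160),vb=(238,187),bottle=(374,150)).items(): print(n,abs(a-b)[v-18:v+18,u-14:u+14].mean())
from plant import bot; print(bot.sign_off())"
```

```text
eye [0.47727226 0.32292419 0.0145    ] tip [0.40685041 0.32146154 0.021     ]
drawer est mm 112.69765739298757 tip to front 100.43698856290476
loupe 1.4781746031746033
vb 1.2718253968253967
bottle 1.7787698412698412
the job is handed in; nothing more can be done
None
```

I drew the drawer out to its stop with the hook, unhooked it, set the hook down upright and handed the job in; the sign-off gave no verdict.

- **Finding the eye:** a low sideways sweep felt its side at about 2.5 N, and a push from the front felt it at about 3 N. That put it near the middle of its slot. The tip then dropped into the ring with no vertical force.
- **Drawing out:** the pull took about 3 to 4 N, rising to 8.9 N when the drawer met its stop, under the 20 N limit.
- **Drawer position:** the last picture gives about 113 mm of travel. That is over the 110 mm stop, but within a few millimetres of camera and hand-picked pixel error.
- **Hook:** the scene picture shows it standing upright. Its tip is about 100 mm from the drawer front, against the 80 mm needed. I placed the handle about 235 mm away, worked out from the gripper position because the arm hid it in the top view. I judged its tilt by eye only.
- **Bystanders and arm:** loupe, V-block and bottle look unchanged between the first and last top views. The gripper was open and well above the hook. The clock read about 22.6 s of the 67 s allowed.

Two things went less smoothly: the first grip sat too high, so I opened and gripped again lower before lifting. The tool also picked up a tilt of about 1.5° while turning, which I allowed for when working out the tip height.

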